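Move the coin scale's battery pack to its charger

TASK

Take the battery pack out of the coin scale: squeeze its sprung tab in and keep it squeezed while you lift the pack free, without tearing at the latch. Then set it into the charger the same way round, still squeezed, press it down gently against the stiff contact until it is fully home (the charger's cradle is set at a different height each time, so feel for the bottom), and let go so that the tab snaps out under the lip and the pack stays latched. Leave the other things on the table alone.

Things in the scene. Friction and masses are not known exactly. Their poses are not given: they have to be found in the camera images.
- pack: Black battery pack upright in the scale's bay: 50 mm (x) by 32 mm (y) by 100 mm tall, about 0.25 kg; origin at the centre of its underside, z up. The lowest 4 mm are 2 mm narrower on each side. A sprung grey tab stands on its +y face. The pack is home in the scale with its origin at the scale_bay point, and then stands clear of the bay from 49 mm above its origin.
- pack_grip (a point): Middle of the pinch on the pack, 74 mm above its origin and 1.5 mm to +y: one finger on the pack's -y face (y = -16 mm), the other on the tab. 42 mm wide over face and tab at rest, 35 mm with the tab pressed. The pinch frees the latch; held off-centre, the pinch shoves the pack against the bay's walls.
- tab (a joint): Slide of the sprung tab: 0 = out (latched), 0.007 m = fully pressed in towards the pack. The spring takes 2 N to start and 5 N fully pressed; the catch clears the lip from about 0.005 m on.
- tab_face (a point): Middle of the tab's outer face, where a finger presses; 74 mm above the pack's origin, at y = +26 mm when out; moves with the tab. The tab is an upright plate 24 mm wide (x), 3 mm thick, from 27 to 92 mm above the pack's origin.
- catch (a point): Upper outer edge of the tab's catch, 35 mm above the pack's origin, y = +31.5 mm when out. The catch is a bar 22 mm wide and 6 mm high, 5.5 mm proud of the tab, with square edges: it sits under a lip of the bay and does not ride in or out by itself.
- scale_bay (a point): Centre of the bay floor of the coin scale, 12 mm above the table; x towards its weighing pan, tab side +y. Fixed grey case 58 mm high, x = -50 to +160 mm, y = -80 to +80 mm about this point. The bay is 46 mm deep and its bevelled rim rises 3 mm more; about 1.3 mm play all round the pack. Pulling the latch or pushing the pack against the scale with over 30 N breaks it.
- pan (a point): Centre of the scale's round steel weighing pan, radius 52 mm, 70 mm above the table, with a few fixed coins on it.
- charger_mid (a point): Top of the charger's fixed steel base plate (8 mm above the table), right under the middle of its bay; axes as the bay's, tab side +y: a pack that is home stands straight above this point with the same axes. On it a black cradle, x = -55 to +65 mm, y = -55 to +60 mm about this point, with the same bay as the scale's, is clamped at a height that differs each time and is not measured.
- cradle_column (a point): Point of the fixed base 50 mm above charger_mid. The cradle's bay floor lies 12 to 38 mm above charger_mid (not known more exactly: feel for it), its bevelled rim 49 mm above the floor. The cradle does not yield; pushing the pack against it with over 32 N damages it. The catch gets under its lip only in the last 1 mm before the pack meets the hard floor.
- contact (a joint): Stiff sliding brass contact on the charger's bay floor, in its middle: 0 = standing 5 mm proud (as it starts), 0.005 m = flush, pack on the hard floor. It takes about 7 N all the way and stays where it is pushed; the pack's weight does not move it.
- tube: Bystander: upright clear coin tube, 34 mm diameter, 75 mm tall; origin at the underside.
- loupe: Bystander: folding loupe lying on the table, 40 mm round, 22 mm high, with a 40 mm steel handle to -x; origin under the lens.
- capsule: Bystander: flat coin capsule, 48 mm diameter, 8 mm high; origin at the underside.

How it is judged:
By the outcome, as a careful person would: the job done as asked, in the order asked, and still so for the second after the job is handed in, with the robot touching nothing.
It also fails if it takes over 54 s, if anything falls off the work surface, if the arm or the gripper's body presses on something with over 40 N, if the wrist force passes 120 N, or if a joint passes its speed limit or range.

ROBOT

A 6-joint arm with a two-finger parallel gripper is mounted at the origin on the work surface. World frame = base frame: x ahead of the robot, y to its left, z up, the work surface at z = 0. Lengths are in mm, angles in rad, forces in N, time in s.
With the tool pointing down it reaches from about 350 to 775 mm from the base axis. Payload 7.3 kg.
Tool frame: the origin (TCP) lies between the finger pads; the fingertips stand 8 mm ahead of it and the grasp point (between the pads) lies 11 mm behind it; y points along the fingers, z is the direction in which the jaws open and shut, and the axes are right-handed (so a half turn about y gives the same grasp; the last joint's range is limited). The gripper opens to 92 mm and grips with 3 to 60 N. Pads are 19 mm wide; open, the fingers measure 130 mm over their backs; the gripper's body (75 mm by 190 mm) begins 47 mm behind the grasp point.
Start: joints at [-1.433, 0.342, 1.524, -0, 1.275, -0.146], TCP at [147.025, -504.012, 234.741] pointing down, gripper open.
Joint ranges: [-2.53, 2.53], [-0.77, 2.02], [0.04, 2.7], [-1, 4.14], [0.28, 2.66], [-3.11, 3.11]. Speed limits (rad/s): [2.57, 2.57, 3.14, 3.14, 3.14, 3.14].

INTERFACE

Orientations are given as [roll, pitch, yaw] about the fixed x, y, z axes, in that order (R = Rz(yaw) Ry(pitch) Rx(roll)).
In Python, from plant import bot, vision, job gives the robot as it stands. The module is installed in compiled form; this text tells all that it offers.
- The arm moves only by the tool arm_command, never from a script. Its argument "deltas" is a list of rows, each a list of 4 numbers: the shift along the tool's x, y, z in m, then the turn about the tool's y in degrees. In form: [[x, y, z, twist], ...]. A call has 1 to 5 rows; each row shifts and turns the commanded pose from where the row before left it, along the tool's axes as they then stand; what a row does not reach is not made up. A row lasts 1/10 s, in which the tool goes at most 50 mm and 8.59 degrees, less where a joint would pass 70% of its speed; a pose out of reach is approached as far as the arm can. A call is refused whole if a number of a shift passes 0.05 or a number of a turn 8.59, either way. A call with a gripper value outside its range is refused whole. "claw" is the closure in counts, from 0 (fully open) to 255 (shut), set as the call begins (left out, the last holds). The fingers move at their own pace and stop on an object; the grip force is fixed at half the most. Time passes only in rows, so rows that do not move let the fingers close. It gives the time, the measured TCP pose, the force and the opening at its end, in the units of the state.
- bot.get_obs(): the state, without advancing time (a new reading comes with each control period).
- vision.capture(name): name is "scene" or "top"; returns a dict with "img" (384x512x3 uint8, red, green, blue), "camera_matrix" (3x3 intrinsics, pixels), "world_to_cam" (4x4, takes a point from world to camera coordinates). Camera axes: x right, y down, z forward; pixel columns grow to the right and rows downward; lengths in mm; the calibration is good to about 2 mm. A picture is of the moment at which its call begins. There is no depth.
- job.close_job(): hands the job in, once; it reports no verdict.
Trained networks look in a picture, given as the dict that the camera call returned (one of the last four; its "shot" number tells which), for a name from the list of things; names that differ only in an ending like _2 or _b are one class to them, and where a whole thing is asked for, a point or a joint stands for the part that bears it (a point fixed in the world has none). Each returns a list of dicts, best first, with "confidence" (0 to 1); they miss things now and then, are a little off and sometimes report something else, mostly with a low value. They report only what shows in the picture. A call takes as long as a camera call.
- vision.find_in(picture, name): "xyz" ([x, y, z] in mm, in the coordinates of the camera as it stood for that picture, good to about 4 mm: the middle of the surface that is visible of it).
- vision.regions_of(picture, name): "mask" (384x512 bool, what is visible of it).
The state is a dict: "time": time; "joint_positions": joint angles; "dq": joint speeds; "tau": joint torques, N m; "tool_pos": TCP position; "tcp_rot": TCP orientation; "contact_force": force on the tool from outside, world axes, zero at the start; "moment": the same for the moment, N m; "grip_width": finger opening in mm.
Only numpy, scipy, OpenCV 4.12 (cv2) and the standard library are available. Lean on these libraries where they do the work, as an engineer would, in place of code of your own. Each camera call takes 0.05 s, during which the arm holds its last target. There are 200 camera calls.

## Working session

There is one attempt and no reset: what is moved stays moved. The work goes in short steps, Python scripts to look and compute and a tool call to move; the robot and the scene stay as the last step left them, time stands still between calls to the robot, and variables do not carry over. Pictures are saved under pics/ and viewed, about 8 in all and at most 12, crops included, and the job is handed in when it is done.

Besides the shell and the picture viewer there is one more tool, called after "Emit:" as name(argument=value, ...) on one line, values as JSON. arm_command: Moves the arm, as the interface text tells. Its arguments: {"type":"object","properties":{"deltas":{"type":"array","items":{"type":"array","items":{"type":"number"}}},"claw":{"type":"number"}},"required":["deltas"]}

```bash
mkdir -p pics
cat > h.py <<'E'
import numpy as np, cv2
from plant import bot, vision, job
def w(p,xyz):
    return (np.linalg.inv(p["world_to_cam"])@np.r_[xyz,1])[:3]
def proj(p,X):
    c=(p["world_to_cam"]@np.r_[X,1])[:3]; u=p["camera_matrix"]@c; return u[:2]/u[2]
def ray(p,uv,z):
    M=np.linalg.inv(p["world_to_cam"]); d=M[:3,:3]@np.linalg.inv(p["camera_matrix"])@np.r_[uv,1]; o=M[:3,3]
    return o+d*(z-o[2])/d[2]
E
cat > a.py <<'E'
from h import *
np.set_printoptions(precision=1,suppress=True)
print(bot.get_obs())
for n in ["scene","top"]:
    p=vision.capture(n); cv2.imwrite(f"pics/{n}0.png",cv2.resize(p["img"][:,:,::-1],(800,600)))
    print(n,"cam at",np.linalg.inv(p["world_to_cam"])[:3,3])
    for t in ["pack","pack_grip","tab_face","catch","scale_bay","pan","charger_mid","cradle_column","tube","loupe","capsule"]:
        for r in vision.find_in(p,t)[:2]: print(t,w(p,r["xyz"]),round(r["confidence"],2),proj(p,w(p,r["xyz"])))
E
python3 a.py
```

```text
{'time': 0.0, 'joint_positions': array([-1.4,  0.3,  1.5,  0. ,  1.3, -0.1]), 'dq': array([-0., -0., -0.,  0., -0.,  0.]), 'tau': array([ -0. , -43.1, -24.4,   0.1,   0.1,  -0. ]), 'tool_pos': array([ 147. , -503.6,  234. ]), 'tcp_rot': array([-1.6,  0. , -2.9]), 'contact_force': array([ 0.5,  1.2, -0.8]), 'moment': array([-0.,  0., -0.]), 'grip_width': 91.60078448283065}
scene cam at [ 899.1 -575.   975. ]
pack [558.4 216.6  96.5] 0.88 [297.2 141.8]
pack_grip [557.9 216.  100.6] 0.84 [297.1 140.8]
scale_bay [628.3 190.6  57.6] 0.95 [314.3 167.4]
pan [634.1 190.9  54.1] 0.61 [316.1 169. ]
pan [451.4 412.1  48.5] 0.45 [295.2 101.1]
charger_mid [ 484.4 -204.1   74.3] 0.9 [184. 247.]
cradle_column [ 486.5 -202.6   67.8] 0.71 [185.4 248.3]
tube [633.8 189.   55.8] 0.48 [315.7 169. ]
tube [449.5 415.6  45.6] 0.47 [295.1 101. ]
loupe [ 451.2 -409.6   20.2] 0.85 [119.5 320.5]
capsule [439.6   4.3   6.1] 0.75 [219.6 196.3]
top cam at [ 319.8   16.2 1206.6]
pack [552.6 232.2 107.8] 0.79 [160.5 194.9]
pack_grip [551.1 232.7 112.9] 0.57 [159.8 195. ]
scale_bay [612.1 216.8  57.2] 0.59 [169.6 176.6]
pan [613.1 221.8  55.3] 0.86 [167.8 176.5]
charger_mid [ 471.6 -176.3   74.3] 0.58 [320.4 218.9]
cradle_column [ 468.8 -176.4   70.9] 0.83 [320.4 220.1]
cradle_column [550.3 233.5 114.6] 0.73 [159.4 195.3]
tube [443.3 414.7  77.1] 0.7 [ 92.4 242.9]
loupe [ 446.9 -398.6   21.8] 0.52 [399.8 225.9]
capsule [439.5   7.   10.5] 0.67 [250.8 237.7]
capsule [613.1 218.   55.3] 0.22 [169.2 176.5]
```

```bash
cat > b.py <<'E'
from h import *
s=cv2.imread("pics/scene0.png");t=cv2.imread("pics/top0.png")
p=vision.capture("top"); im=p["img"][:,:,::-1]
q=vision.capture("scene"); im2=q["img"][:,:,::-1]
np.savez("cams.npz",tK=p["camera_matrix"],tW=p["world_to_cam"],sK=q["camera_matrix"],sW=q["world_to_cam"],t=im,s=im2)
a=cv2.resize(im[140:240,110:220],(440,400),interpolation=cv2.INTER_CUBIC); b=cv2.resize(im[170:270,270:360],(360,400),interpolation=cv2.INTER_CUBIC)
cv2.imwrite("pics/c1.png",np.hstack([a,b]))
a=cv2.resize(im2[95:215,245:375],(433,400),interpolation=cv2.INTER_CUBIC); b=cv2.resize(im2[190:310,130:240],(366,400),interpolation=cv2.INTER_CUBIC)
cv2.imwrite("pics/c2.png",np.hstack([a,b]))
E
python3 b.py
```

```text
(no output)
```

View pics/scene0.png

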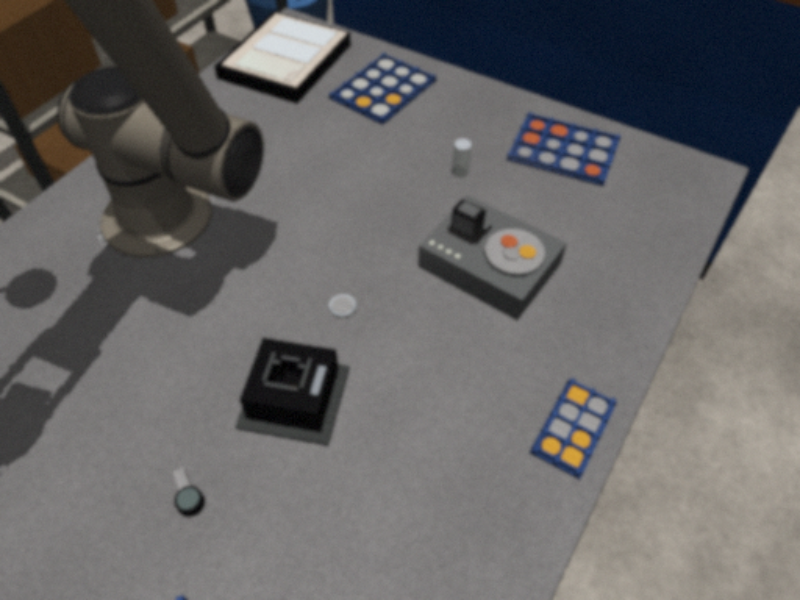

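View pics/c1.png

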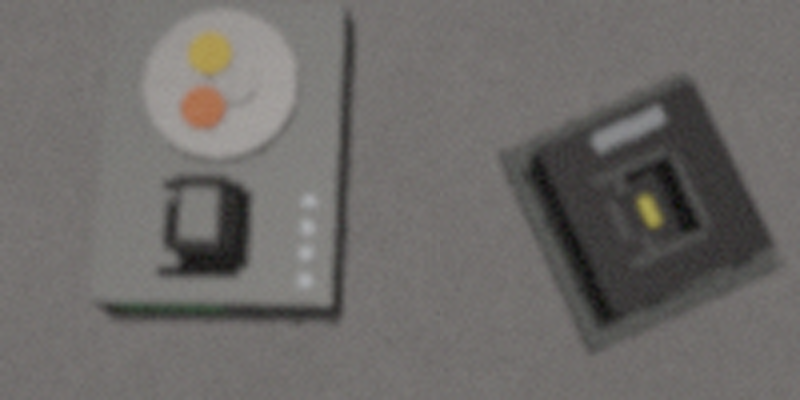

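View pics/c2.png

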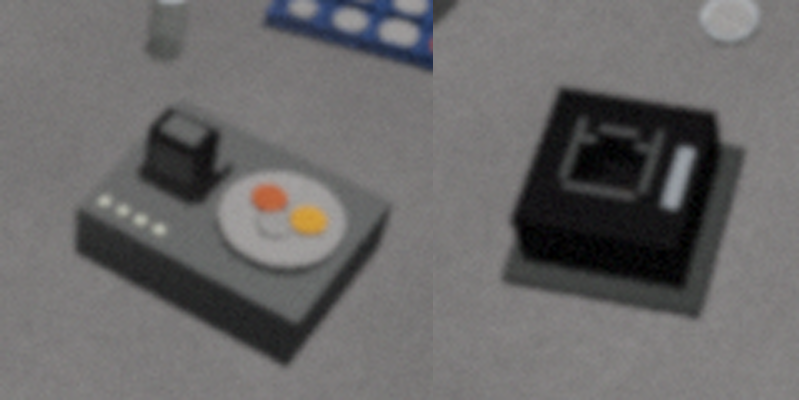

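Seen: the scale is nearly axis-aligned, with the pack's tab towards +y (left in the top view). The charger is yawed about +28°, with its brass contact at top pixel (322,222). The tube, loupe and capsule are all clear of the path. Next I fit poses by edge alignment.

```bash
cat > fit.py <<'E'
from h import *
from scipy.optimize import minimize
from scipy.ndimage import map_coordinates
np.set_printoptions(precision=2,suppress=True)
d=np.load("cams.npz")
C={}
for k in "ts":
    g=cv2.GaussianBlur(d[k].astype(np.float32).mean(2),(0,0),1.2)
    C[k]=(dict(camera_matrix=d[k+"K"],world_to_cam=d[k+"W"]),cv2.Sobel(g,cv2.CV_32F,1,0),cv2.Sobel(g,cv2.CV_32F,0,1))
def rect(x0,x1,y0,y1,z):
    c=[(x0,y0,z),(x1,y0,z),(x1,y1,z),(x0,y1,z)]; return [(c[i],c[(i+1)%4]) for i in range(4)]
def score(edges,x,y,yaw,cams):
    R=np.array([[np.cos(yaw),-np.sin(yaw)],[np.sin(yaw),np.cos(yaw)]]); tot=0
    for k in cams:
        p,gx,gy=C[k]
        for a,b in edges:
            A,B=[np.r_[R@np.array(e[:2])+[x,y],e[2]] for e in (a,b)]
            P=np.array([proj(p,A+(B-A)*t) for t in np.linspace(.05,.95,30)])
            n=P[-1]-P[0]; n=np.array([-n[1],n[0]])/np.linalg.norm(n)
            s=[map_coordinates(g,[P[:,1],P[:,0]],order=1) for g in(gx,gy)]
            tot+=min(abs((s[0]*n[0]+s[1]*n[1]).mean()),60)
    return tot
def fit(mk,x0,cams,steps):
    best=None
    for j in range(8):
        r=np.random.default_rng(j); st=np.array(x0)+r.normal(size=len(x0))*steps*(j>0)
        sim=np.vstack([st]+[st+np.eye(len(st))[i]*steps[i] for i in range(len(st))])
        o=minimize(lambda v:-score(mk(v),v[0],v[1],v[2],cams),st,method="Nelder-Mead",options=dict(initial_simplex=sim,xatol=.001,fatol=.01))
        if best is None or o.fun<best.fun: best=o
    return best.x,best.fun
st=np.array([5,5,.04])
case=lambda v:rect(-50,160,-80,80,58)
pack=lambda v:rect(-25,25,-16,16,112)
if __name__=="__main__":
    for cams in ["t","s","ts"]:
        print("case",cams,*fit(case,[553,225,0.],cams,st)); print("pack",cams,*fit(pack,[553,225,0.],cams,st))
        print("both",cams,*fit(lambda v:case(v)+pack(v),[553,225,0.],cams,st))
    for cams in ["t","s","ts"]:
        cr=lambda v:rect(-55,65,-55,60,v[3])
        print("cradle",cams,*fit(cr,[478,-190,.47,78],cams,np.array([6,6,.05,8])))
E
python3 fit.py
```

```text
case t [548.25 236.04  -0.09] -155.48568203238523
pack t [560.35 237.79  -0.09] -240.0
both t [559.59 236.54  -0.1 ] -386.32167452200315
case s [555.02 230.79  -0.05] -217.35550824109617
pack s [559.48 237.31  -0.11] -238.52877858784353
both s [552.74 236.81  -0.1 ] -440.9327159662758
case ts [554.79 231.08  -0.05] -368.3361814078281
pack ts [559.5  236.66  -0.08] -477.5952809031404
both ts [559.38 236.65  -0.07] -813.725259460425
cradle t [ 464.09 -183.6     0.37  110.17] -223.8504610554561
cradle s [ 494.43 -222.39    0.22   95.44] -238.22468861304506
cradle ts [ 468.03 -188.13    0.37   82.61] -398.48582157535645
```

```bash
sed -i 's/tot+=min(abs((s\[0\]\*n\[0\]+s\[1\]\*n\[1\]).mean()),60)/tot+=abs((s[0]*n[0]+s[1]*n[1]).mean())**.5/' fit.py
cat > ov.py <<'E'
from fit import *
def draw(k,items,u0,v0,w_,h_,s):
    im=cv2.resize(d[k][v0:v0+h_,u0:u0+w_],None,fx=s,fy=s,interpolation=cv2.INTER_CUBIC); im=cv2.convertScaleAbs(im,alpha=1.6)
    for v,edges,col in items:
        R=np.array([[np.cos(v[2]),-np.sin(v[2])],[np.sin(v[2]),np.cos(v[2])]])
        for a,b in edges:
            q=[tuple(int(round(c)) for c in ((proj(C[k][0],np.r_[R@np.array(e[:2])+v[:2],e[2]])-[u0,v0]+.5)*s)) for e in(a,b)]
            cv2.line(im,q[0],q[1],col,1)
    return im
E
cat > r.py <<'E'
from ov import *
E
cat >> r.py <<'E'
c=fit(case,[553,231,-.05],"ts",st)
for cams in "ts": print("case",cams,*fit(case,[553,231,-.05],cams,st))
print("case ts",*c)
pk=fit(pack,c[0],"ts",st/2);print("pack",*pk, fit(pack,c[0],"t",st/2)[0],fit(pack,c[0],"s",st/2)[0])
cr=lambda v:rect(-55,65,-55,60,v[3])
k=fit(cr,[475,-188,.42,80],"ts",np.array([6,6,.05,8]))
for cams in "ts": print("cradle",cams,*fit(cr,k[0],cams,np.array([4,4,.05,6])))
print("cradle ts",*k)
np.savez("est.npz",c=c[0],pk=pk[0],k=k[0])
Y=(0,255,255);G=(0,255,0)
def four(c,pk,k,fn):
    I=[(c,case(c),G),(pk,pack(pk),Y)]; J=[(k,cr(k),G),(k,rect(-26.3,26.3,-17.3,17.3,k[3]),Y)]
    A=np.vstack([draw("t",I,110,140,100,75,4),draw("s",I,250,100,133,100,3)[:,:400]])
    B=np.vstack([draw("t",J,265,170,100,75,4),draw("s",J,125,205,133,100,3)[:,:400]])
    im=np.zeros((600,800,3),np.uint8); 
    im[:A.shape[0],:400]=A[:600,:400]; im[:B.shape[0],400:400+B.shape[1]]=B[:600,:400]; cv2.imwrite(fn,im)
four(c[0],pk[0],k[0],"pics/ov1.png")
E
python3 r.py
```

```text
case t [556.68 235.03  -0.08] -29.687100312176824
case s [555.54 232.22  -0.06] -34.11323210137536
case ts [555.89 234.12  -0.07] -63.31830947195367
pack [557.88 238.82   0.07] -71.0644340587352 [558.5  239.08   0.04] [551.6  238.12  -0.1 ]
cradle t [ 455.38 -166.96    0.36  160.13] -35.19768879948925
cradle s [ 444.66 -171.3     0.36   30.2 ] -42.49029227247726
cradle ts [ 463.45 -189.97    0.36   69.21] -70.4865771119803Traceback (most recent call last):
  File "r.py", line 18, in <module>
    four(c[0],pk[0],k[0],"pics/ov1.png")
    ~~~~^^^^^^^^^^^^^^^^^^^^^^^^^^^^^^^^
  File "r.py", line 14, in four
    A=np.vstack([draw("t",I,110,140,100,75,4),draw("s",I,250,100,133,100,3)[:,:400]])
    return _nx.concatenate(arrs, 0, dtype=dtype, casting=casting)
           ~~~~~~~~~~~~~~~^^^^^^^^^^^^^^^^^^^^^^^^^^^^^^^^^^^^^^^
ValueError: all the input array dimensions except for the concatenation axis must match exactly, but along dimension 1, the array at index 0 has size 400 and the array at index 1 has size 399
```

```bash
sed -i 's/,133,100,3)/,134,100,3)/g' r.py; sed -i 's/\[:,:400\]\])/[:,:400]])/' r.py; python3 r.py >/dev/null && echo ok
```

```text
ok
```

View pics/ov1.png

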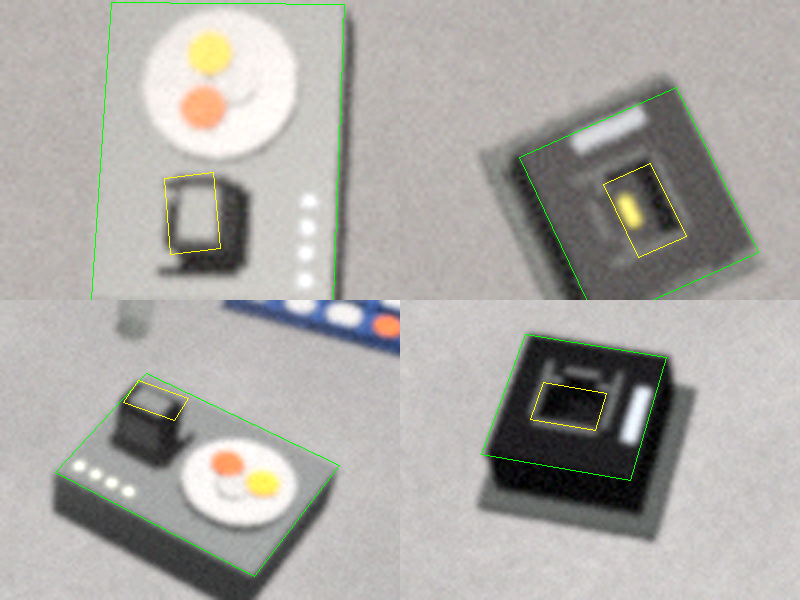

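Case overlay matches well: about (556,234), yaw −0.07. The cradle fit is doubtful because the brass sits off its model position. A closer contrast-stretched view of the charger comes next.

```bash
cat > z.py <<'E'
from fit import *
def z(k,u,v,n,lo,hi):
    # average several frames to cut the noise
    im=np.mean([vision.capture({"t":"top","s":"scene"}[k])["img"][v:v+n*3//2,u:u+n,::-1].astype(float) for _ in range(6)],0)
    im=np.clip((im-lo)/(hi-lo),0,1)**.6*255
    return cv2.resize(im.astype(np.uint8),(400,600),interpolation=cv2.INTER_CUBIC)
cv2.imwrite("pics/z.png",np.hstack([z("t",288,175,70,10,150),z("s",150,200,80,0,130)]))
for k in "ts": print(k,C[k][0]["camera_matrix"][0,0], [proj(C[k][0],X) for X in [(320,16,0),(330,16,0),(320,26,0)]])
E
python3 z.py
```

```text
t 438.1004139248037 [array([250.09, 282.67]), array([249.87, 278.88]), array([246.38, 282.89])]
s 443.78135868020485 [array([187.32, 177.31]), array([190.15, 178.73]), array([189.41, 175.01])]
```

View pics/z.png

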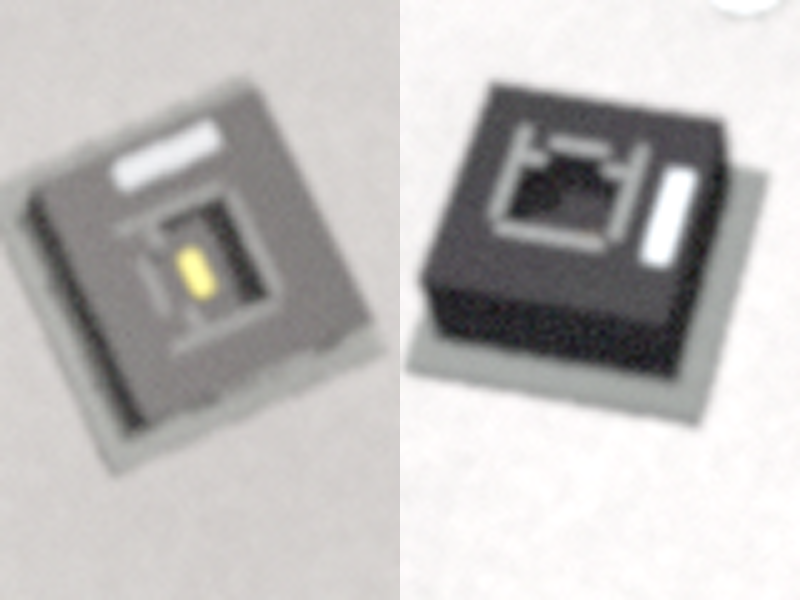

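Clear now. Cradle top-face corners in the top crop are (40,190), (258,88), (365,322) and (143,428), with the brass at (197,274). In the scene crop they are (322,120), (90,85), (25,280) and (270,325). I fit from these.

```bash
cat > cf.py <<'E'
from fit import *
from scipy.optimize import least_squares
T=lambda a:(np.array(a)+.5)*70/400-.5+[288,175]
S=lambda a:(np.array(a)+.5)*80/400-.5+[150,200]
cor=[(65,60),(65,-55),(-55,-55),(-55,60)]
tp=[T(a) for a in [(40,190),(258,88),(365,322),(143,428)]]
sp=[S(a) for a in [(322,120),(270,325),(25,280),(90,85)]]
br=T((197,274)); mt=T((258.5,239)); ms=S((148.5,241))
def P(k,v,xb,yb,z):
    c,s=np.cos(v[2]),np.sin(v[2]); return proj(C[k][0],(v[0]+c*xb-s*yb,v[1]+s*xb+c*yb,z))
def res(v,full=True,wts="ts"):
    r=[]
    ot,os_=v[4:6],v[6:8]
    for (xb,yb),t,s in zip(cor,tp,sp):
        if "t" in wts: r+=list(P("t",v,xb,yb,v[3])+ot-t)
        if "s" in wts: r+=list(P("s",v,xb,yb,v[3])+os_-s)
    r+=list(P("t",v,0,0,v[3]-41)+ot-br)
    r+=list(P("t",v,0,v[8],v[3]+3)+ot-mt); r+=list(P("s",v,0,v[8],v[3]+3)+os_-ms)
    return np.r_[r,v[4:8]/.7*.5]
for w_ in ["ts","t","s"]:
    o=least_squares(res,[470,-185,.4,80,0,0,0,0,-20],kwargs=dict(wts=w_),x_scale=[5,5,.1,5,1,1,1,1,3],loss="soft_l1")
    print(w_,o.x); 
    if w_=="ts":print(res(o.x))
# averaged frames for the edge fit of the case
d2={}
for k,n in zip("ts",["top","scene"]):
    fr=[vision.capture(n)["img"][:,:,::-1].astype(np.float32) for _ in range(6)]
    d2[k]=np.mean(fr,0); g=cv2.GaussianBlur(d2[k].mean(2),(0,0),.8)
    C[k]=(C[k][0],cv2.Sobel(g,cv2.CV_32F,1,0),cv2.Sobel(g,cv2.CV_32F,0,1))
np.savez("avg.npz",**d2)
for cams in ["t","s","ts"]: print("case",cams,*fit(case,[556,234,-.07],cams,st))
cr=lambda v:rect(-55,65,-55,60,v[3])
k0=least_squares(res,[470,-185,.4,80,0,0,0,0,-20],x_scale=[5,5,.1,5,1,1,1,1,3]).x[:4]
print("cradle edges",*fit(cr,k0,"ts",np.array([2,2,.02,3])))
E
python3 cf.py
```

```text
ts [ 466.73 -186.9     0.37   65.16    0.38   -0.37   -0.22   -0.34  -24.15]
[-1.48 -0.2   0.81  0.02 -0.64  0.06 -0.39 -0.05  1.25  0.09 -1.18  0.47
  0.5  -0.15  0.33 -0.4  -0.12  0.14  0.07  0.25  0.31  0.14  0.27 -0.27
 -0.16 -0.24]
t [ 466.93 -187.64    0.36   66.53    0.07   -0.24   -0.18   -0.21  -23.84]
s [ 466.95 -187.2     0.38   66.54    0.2    -0.3    -0.17   -0.15  -24.04]
case t [556.01 234.31  -0.07] -32.91858444790482
case s [555.77 232.14  -0.06] -36.885455392954185
case ts [555.85 233.84  -0.07] -69.39131978164085
cradle edges [ 463.54 -189.79    0.36   68.96] -75.60994827385596
```

```bash
cat > plan.py <<'E'
import sys
from h import *
from scipy.spatial.transform import Rotation as Ro
np.set_printoptions(precision=4,suppress=True)
# usage: plan.py x y z yaw   -> twist first (deg), then translation rows in the turned tool frame (m)
X=np.array([float(a) for a in sys.argv[1:4]]); yaw=float(sys.argv[4])
o=bot.get_obs(); p=o["tool_pos"]; R=Ro.from_euler("xyz",o["tcp_rot"]).as_matrix()
G=Ro.from_euler("xyz",[-np.pi/2,0,yaw]).as_matrix()
rv=Ro.from_matrix(R.T@G).as_rotvec(degrees=True)
print("t",o["time"],"pos",p,"rpy",o["tcp_rot"],"F",o["contact_force"],"w",o["grip_width"],"q",o["joint_positions"])
print("rotvec tool deg",rv,"| delta before turn",R.T@(X-p)/1000,"| after turn",G.T@(X-p)/1000)
E
python3 plan.py 556 234 200 -3.212
```

```text
t 2.5 pos [ 147.0135 -504.0183  234.7402] rpy [-1.5707 -0.     -2.8578] F [0.5274 0.743  1.6657] w 91.73931297575348 q [-1.433   0.342   1.5241  0.      1.2754 -0.146 ]
rotvec tool deg [-0.0056 20.2928 -0.0006] | delta before turn [-0.5993  0.0347 -0.594 ] | after turn [-0.3561  0.0347 -0.765 ]
```

Emit:
arm_command(deltas=[[-0.03, 0, 0, 6.8], [-0.04, 0, 0, 6.8], [-0.04, 0, -0.01, 6.7], [-0.04, 0, -0.02, 0], [-0.04, 0, -0.03, 0]])

```text
time: 3.0
tool_pos: [339.5, -433.0, 234.6]
tcp_rot: [-1.57, 0.0, 3.07]
contact_force: [0.9, -0.3, 0.1]
grip_width: 91.8
```

Emit:
arm_command(deltas=[[-0.03, 0, -0.035, 0], [-0.02, 0, -0.04, 0], [-0.02, 0, -0.04, 0], [-0.02, 0, -0.04, 0], [-0.02, 0, -0.04, 0]])

```text
time: 3.5
tool_pos: [462.3, -244.5, 234.8]
tcp_rot: [-1.571, 0.0, 3.071]
contact_force: [0.3, -0.0, -0.2]
grip_width: 92.0
```

Emit:
arm_command(deltas=[[-0.01, 0, -0.04, 0], [-0.01, 0, -0.04, 0], [-0.01, 0, -0.04, 0], [-0.01, 0, -0.04, 0], [-0.01, 0, -0.04, 0]])

```text
time: 4.0
tool_pos: [525.8, -48.5, 234.8]
tcp_rot: [-1.571, 0.0, 3.071]
contact_force: [0.3, 0.2, 0.1]
grip_width: 91.9
```

```bash
python3 plan.py 556 236 150 -3.212
```

```text
t 4.0 pos [525.8499 -48.5129 234.8437] rpy [-1.5706  0.0003  3.0711] F [0.2851 0.1999 0.0722] w 91.87520189994412 q [-0.2371  0.3474  1.5158 -0.0001  1.2781  1.4042]
rotvec tool deg [-0.0092 -0.0058 -0.0195] | delta before turn [-0.01    0.0848 -0.2859] | after turn [-0.0101  0.0848 -0.2859]
```

Emit:
arm_command(deltas=[[0, 0.01, -0.045, 0], [0, 0.015, -0.045, 0], [0, 0.02, -0.045, 0], [-0.01, 0.02, -0.045, 0], [0, 0.02, -0.045, 0]])

```text
time: 4.5
tool_pos: [552.1, 175.1, 149.3]
tcp_rot: [-1.571, 0.002, 3.071]
contact_force: [1.1, -0.6, -0.6]
grip_width: 91.7
```

Emit:
arm_command(deltas=[[0, 0, -0.045, 0], [0, 0, -0.016, 0], [0, 0, 0, 0]])

```text
time: 4.8
tool_pos: [555.4, 236.3, 149.5]
tcp_rot: [-1.571, 0.0, 3.075]
contact_force: [-0.2, -0.3, 1.0]
grip_width: 91.8
```

```bash
python3 plan.py 556 235.5 75 -3.212
cat > avg.py <<'E'
from ov import *
import sys
# averaged crops of both views: avg.py out u v (top) u v (scene) n
o=sys.argv[1]; a=[int(x) for x in sys.argv[2:]]
ims=[]
for n,u,v in (("top",a[0],a[1]),("scene",a[2],a[3])):
    im=np.mean([vision.capture(n)["img"][v:v+a[4],u:u+a[4],::-1].astype(float) for _ in range(4)],0)
    ims.append(cv2.resize((np.clip(im/150,0,1)**.6*255).astype(np.uint8),(400,400),interpolation=cv2.INTER_CUBIC))
cv2.imwrite(o,np.hstack(ims))
E
python3 avg.py pics/g1.png 120 130 250 90 90
```

```text
t 4.8 pos [555.3807 236.2975 149.5411] rpy [-1.5709  0.0001  3.0745] F [-0.218  -0.2857  1.0222] w 91.7572772818312 q [0.2753 0.5585 1.4181 0.0001 1.1649 1.9132]
rotvec tool deg [ 0.0048  0.1907 -0.0054] | delta before turn [-0.0007  0.0745  0.0008] | after turn [-0.0007  0.0745  0.0008]
```

View pics/g1.png

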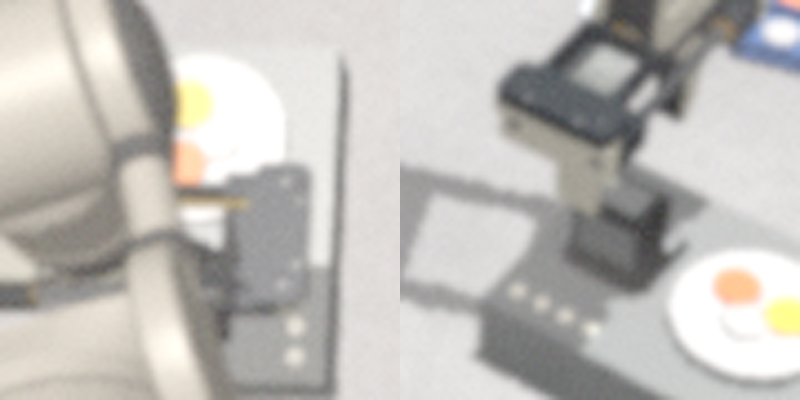

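The gripper hangs above the pack and straddles it along y; the near finger is at scene-crop (580,170), the pack top at (625,200). Descending.

Emit:
arm_command(deltas=[[-0.0007, 0.02, 0.0008, 0.2], [0, 0.02, 0, 0], [0, 0.02, 0, 0], [0, 0.0145, 0, 0], [0, 0, 0, 0]])

```text
time: 5.7
tool_pos: [555.0, 232.3, 73.3]
tcp_rot: [-1.569, -0.004, 3.067]
contact_force: [-1.2, -0.9, 0.3]
grip_width: 91.8
```

Emit:
arm_command(deltas=[[0, 0, 0, 0], [0, 0, 0, 0], [0, 0, 0, 0], [0, 0, 0, 0], [0, 0, 0, 0]], claw=128)

```text
time: 6.2
tool_pos: [556.4, 233.4, 75.7]
tcp_rot: [-1.571, 0.001, 3.068]
contact_force: [-0.3, 0.0, -0.3]
grip_width: 56.4
```

Emit:
arm_command(deltas=[[0, 0, 0, 0], [0, 0, 0, 0], [0, 0, 0, 0]])

```text
time: 6.5
tool_pos: [556.4, 233.9, 75.5]
tcp_rot: [-1.572, 0.001, 3.068]
contact_force: [1.0, 4.1, 1.1]
grip_width: 45.9
```

```bash
python3 plan.py 556 235.5 75 -3.212
```

```text
t 6.5 pos [556.3949 233.9207  75.5407] rpy [-1.5717  0.0007  3.0677] F [1.015  4.0587 1.0914] w 45.89273217299871 q [0.2707 0.6416 1.4952 0.0008 1.0038 1.9151]
rotvec tool deg [ 0.0519 -0.2014 -0.0375] | delta before turn [ 0.0005  0.0005 -0.0015] | after turn [ 0.0005  0.0005 -0.0015]
```

Emit:
arm_command(deltas=[[0, 0, -0.0015, 0], [0, 0, -0.0015, 0], [0, 0, 0, 0]])

```text
time: 6.8
tool_pos: [556.4, 236.3, 75.1]
tcp_rot: [-1.57, -0.0, 3.068]
contact_force: [0.1, 1.8, 0.6]
grip_width: 45.8
```

Emit:
arm_command(deltas=[[0, 0, -0.001, 0], [0, 0, -0.001, 0], [0, 0, 0, 0]])

```text
time: 7.1
tool_pos: [556.5, 238.2, 75.2]
tcp_rot: [-1.57, -0.0, 3.068]
contact_force: [-0.4, 1.2, -0.4]
grip_width: 45.5
```

Emit:
arm_command(deltas=[[0, 0, -0.001, 0], [0, 0, -0.001, 0], [0, 0, 0, 0]])

```text
time: 7.4
tool_pos: [556.7, 240.3, 75.3]
tcp_rot: [-1.571, 0.0, 3.068]
contact_force: [0.7, -0.4, -0.3]
grip_width: 45.8
```

Emit:
arm_command(deltas=[[0, 0, -0.001, 0], [0, 0, -0.001, 0], [0, 0, 0, 0]])

```text
time: 7.7
tool_pos: [556.9, 241.9, 75.3]
tcp_rot: [-1.57, -0.0, 3.068]
contact_force: [0.8, -3.7, 2.0]
grip_width: 45.8
```

Emit:
arm_command(deltas=[[0, 0, -0.001, 0], [0, 0, 0, 0]])

```text
time: 7.9
tool_pos: [556.9, 242.0, 75.3]
tcp_rot: [-1.568, -0.0, 3.068]
contact_force: [0.3, -6.2, 2.6]
grip_width: 45.5
```

Emit:
arm_command(deltas=[[0, 0, -0.001, 0], [0, 0, 0, 0]])

```text
time: 8.1
tool_pos: [556.9, 242.1, 75.3]
tcp_rot: [-1.567, -0.001, 3.068]
contact_force: [-0.4, -9.8, 2.2]
grip_width: 46.2
```

Emit:
arm_command(deltas=[[0, 0, 0.003, 0], [0, 0, 0.003, 0], [0, 0, 0.002, 0], [0, 0, 0, 0]])

```text
time: 8.5
tool_pos: [556.5, 236.4, 75.3]
tcp_rot: [-1.571, 0.0, 3.067]
contact_force: [0.8, 1.0, 0.0]
grip_width: 45.4
```

Emit:
arm_command(deltas=[[0, 0, 0, 0], [0, 0, 0, 0], [0, 0, 0, 0], [0, 0, 0, 0]], claw=149)

```text
time: 8.9
tool_pos: [556.5, 236.3, 75.3]
tcp_rot: [-1.571, 0.0, 3.068]
contact_force: [0.5, -1.2, 0.2]
grip_width: 38.3
```

Emit:
arm_command(deltas=[[0, 0, 0, 0], [0, 0, 0, 0], [0, 0, 0, 0]], claw=200)

```text
time: 9.2
tool_pos: [556.4, 235.7, 75.6]
tcp_rot: [-1.57, -0.0, 3.067]
contact_force: [-1.6, -4.3, 5.3]
grip_width: 33.1
```

Emit:
arm_command(deltas=[[0, 0, 0.001, 0], [0, 0, 0, 0], [0, 0, 0, 0]])

```text
time: 9.5
tool_pos: [556.5, 235.5, 75.6]
tcp_rot: [-1.571, 0.0, 3.068]
contact_force: [-1.5, -1.1, 5.3]
grip_width: 32.9
```

Emit:
arm_command(deltas=[[0, -0.001, 0, 0], [0, -0.001, 0, 0], [0, -0.001, 0, 0]])

```text
time: 9.8
tool_pos: [556.0, 235.4, 77.6]
tcp_rot: [-1.571, -0.001, 3.068]
contact_force: [0.4, 0.3, -2.5]
grip_width: 32.8
```

Emit:
arm_command(deltas=[[0, -0.002, 0, 0], [0, -0.002, 0, 0], [0, -0.002, 0, 0]])

```text
time: 10.1
tool_pos: [556.4, 235.3, 84.4]
tcp_rot: [-1.571, 0.0, 3.068]
contact_force: [-0.1, 0.1, -2.7]
grip_width: 33.0
```

Emit:
arm_command(deltas=[[0, -0.004, 0, 0], [0, -0.006, 0, 0], [0, -0.008, 0, 0], [0, -0.01, 0, 0], [0, -0.01, 0, 0]])

```text
time: 10.6
tool_pos: [556.5, 235.3, 123.4]
tcp_rot: [-1.571, 0.001, 3.068]
contact_force: [-0.1, 0.1, -2.3]
grip_width: 33.4
```

Emit:
arm_command(deltas=[[0, -0.015, 0, 0], [0, -0.02, 0, 0], [0, -0.025, 0, 0], [0, -0.02, 0, 0], [0, 0, 0, 0]])

```text
time: 11.1
tool_pos: [558.0, 235.8, 206.3]
tcp_rot: [-1.573, 0.007, 3.068]
contact_force: [0.9, -0.9, -2.1]
grip_width: 32.8
```

```bash
python3 plan.py 466 -187 180 -2.777; python3 avg.py pics/g2.png 100 110 245 60 110
```

```text
t 11.1 pos [557.9996 235.79   206.2555] rpy [-1.5732  0.0069  3.0676] F [ 0.8845 -0.8673 -2.1363] w 32.75303161226448 q [ 0.2734  0.5083  1.3401 -0.0001  1.2859  1.9182]
rotvec tool deg [  0.0474 -25.1269  -0.417 ] | delta before turn [0.0607 0.0248 0.4285] | after turn [0.2367 0.0263 0.3622]
```

View pics/g2.png

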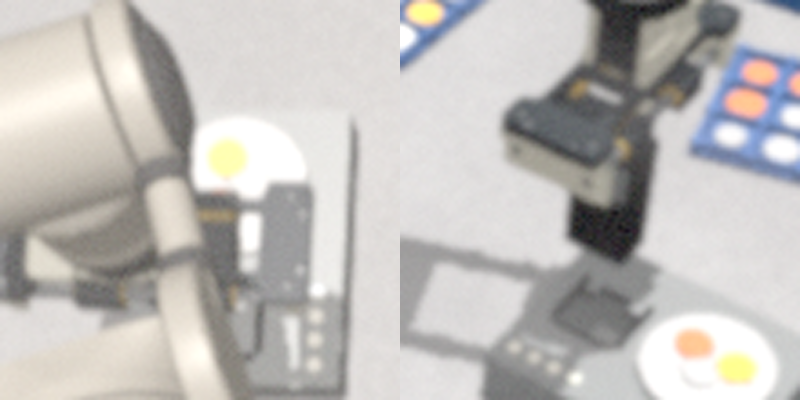

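The pack is out and upright in the grip, with its foot at scene-crop (610,260) and the bay empty below it. Moving to the charger.

Emit:
arm_command(deltas=[[0.005, 0, 0.03, -8.3], [0.01, 0, 0.035, -8.4], [0.015, 0, 0.04, -8.4], [0.026, 0, 0.04, 0], [0.026, 0, 0.04, 0]])

```text
time: 12.0
tool_pos: [514.9, 33.3, 201.9]
tcp_rot: [-1.571, -0.0, -2.777]
contact_force: [0.7, -0.2, -2.3]
grip_width: 33.1
```

Emit:
arm_command(deltas=[[0.026, 0, 0.04, 0], [0.026, 0, 0.04, 0], [0.026, 0, 0.04, 0], [0.02, 0, 0.03, 0], [0, 0, 0, 0]])

```text
time: 12.5
tool_pos: [476.4, -144.3, 202.1]
tcp_rot: [-1.57, -0.001, -2.783]
contact_force: [0.1, 0.4, -2.4]
grip_width: 32.8
```

```bash
python3 plan.py 465 -186.6 160 -2.777
```

```text
t 12.5 pos [ 476.3501 -144.325   202.0802] rpy [-1.5695 -0.0009 -2.7831] F [ 0.0793  0.3613 -2.4024] w 32.781139142386266 q [-0.4473  0.3224  1.649  -0.0017  1.1699  0.7657]
rotvec tool deg [-0.0732 -0.3521  0.0508] | delta before turn [0.0254 0.0421 0.0356] | after turn [0.0257 0.0421 0.0354]
```

Emit:
arm_command(deltas=[[0.013, 0.01, 0.0175, 0], [0.013, 0.015, 0.018, 0], [0, 0.017, 0, 0], [0, 0, 0, 0], [0, 0, 0, 0]])

```text
time: 13.0
tool_pos: [465.7, -182.1, 160.3]
tcp_rot: [-1.572, -0.0, -2.778]
contact_force: [0.2, -0.7, -2.4]
grip_width: 32.9
```

```bash
python3 plan.py 465 -186.6 150 -2.777; python3 avg.py pics/g3.png 285 170 140 180 90
```

```text
t 13.0 pos [ 465.7079 -182.0637  160.3486] rpy [-1.5715 -0.0003 -2.7777] F [ 0.2159 -0.7314 -2.436 ] w 32.879505070801955 q [-0.5262  0.3728  1.7016  0.0002  1.068   0.6806]
rotvec tool deg [ 0.0422 -0.0384  0.0183] | delta before turn [0.0023 0.0103 0.004 ] | after turn [0.0023 0.0103 0.004 ]
```

View pics/g3.png

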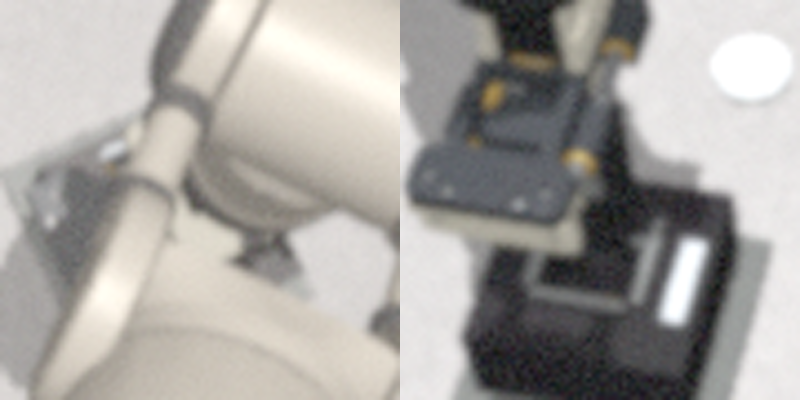

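```bash
cat > br.py <<'E'
from fit import *
a=np.load("avg.npz")["t"]; c=a[205:240,305:340]; m=np.clip(c[:,:,2]*.5+c[:,:,1]*.5-c[:,:,0]-25,0,None)
v,u=np.mgrid[205:240,305:340]; print((m*u).sum()/m.sum(),(m*v).sum()/m.sum(),m.max())
uv=((m*u).sum()/m.sum(),(m*v).sum()/m.sum())
for z in (22,25,28,31): print(z,ray(C["t"][0],uv,z))
# pan / case check of top camera against the known pack pose
E
python3 br.py
```

```text
321.8477826836598 222.36126899431986 53.916664
22 [ 468.85 -188.22   22.  ]
25 [ 468.47 -187.7    25.  ]
28 [ 468.09 -187.18   28.  ]
31 [ 467.71 -186.66   31.  ]
```

```bash
python3 plan.py 466.8 -185.8 140 -2.777
```

```text
t 13.4 pos [ 465.7801 -182.5813  160.6842] rpy [-1.5702  0.0004 -2.7778] F [-0.399  -0.2021 -2.4715] w 33.03525689056317 q [-0.5269  0.372   1.7017 -0.      1.0671  0.6802]
rotvec tool deg [-0.0342 -0.0481 -0.0247] | delta before turn [0.0002 0.0207 0.0034] | after turn [0.0002 0.0207 0.0034]
```

Emit:
arm_command(deltas=[[0, 0.007, 0.002, 0], [0, 0.007, 0.0014, 0], [0, 0.006, 0, 0], [0, 0, 0, 0]])

```text
time: 13.8
tool_pos: [466.1, -185.6, 139.0]
tcp_rot: [-1.573, -0.002, -2.778]
contact_force: [-0.4, 0.3, -3.0]
grip_width: 33.1
```

Emit:
arm_command(deltas=[[0, 0.002, 0, 0], [0, 0.002, 0, 0], [0, 0, 0, 0]])

```text
time: 14.1
tool_pos: [466.7, -185.8, 136.2]
tcp_rot: [-1.571, -0.0, -2.778]
contact_force: [-0.7, 0.1, -3.1]
grip_width: 33.0
```

Emit:
arm_command(deltas=[[0, 0.0015, 0, 0], [0, 0.0015, 0, 0], [0, 0, 0, 0]])

```text
time: 14.4
tool_pos: [466.8, -185.9, 133.2]
tcp_rot: [-1.571, -0.0, -2.778]
contact_force: [-0.5, 0.2, -1.6]
grip_width: 33.0
```

Emit:
arm_command(deltas=[[0, 0.0015, 0, 0], [0, 0.0015, 0, 0], [0, 0, 0, 0]])

```text
time: 14.7
tool_pos: [467.4, -186.7, 130.6]
tcp_rot: [-1.568, 0.001, -2.778]
contact_force: [0.7, -3.0, -0.9]
grip_width: 33.0
```

Emit:
arm_command(deltas=[[0, 0, 0.0012, 0], [0, 0.001, 0, 0], [0, 0, 0, 0]])

```text
time: 15.0
tool_pos: [467.2, -187.1, 129.1]
tcp_rot: [-1.571, -0.0, -2.778]
contact_force: [0.4, -2.5, -2.7]
grip_width: 32.9
```

Emit:
arm_command(deltas=[[0, 0.0015, 0, 0], [0, 0.0015, 0, 0], [0, 0, 0, 0]])

```text
time: 15.3
tool_pos: [467.2, -187.0, 126.1]
tcp_rot: [-1.571, -0.0, -2.778]
contact_force: [1.0, -1.5, -3.2]
grip_width: 33.1
```

Emit:
arm_command(deltas=[[0, 0.003, 0.0006, 0], [0, 0.003, 0, 0], [0, 0.003, 0, 0], [0, 0, 0, 0]])

```text
time: 15.7
tool_pos: [467.2, -187.4, 116.7]
tcp_rot: [-1.572, -0.001, -2.778]
contact_force: [0.1, -1.2, -3.2]
grip_width: 32.9
```

Emit:
arm_command(deltas=[[0, 0.003, 0, 0], [0, 0.003, 0, 0], [0, 0.003, 0, 0], [0, 0, 0, 0]])

```text
time: 16.1
tool_pos: [467.3, -187.5, 107.8]
tcp_rot: [-1.571, -0.0, -2.778]
contact_force: [0.4, -1.4, -3.2]
grip_width: 32.8
```

Emit:
arm_command(deltas=[[0, 0.003, 0, 0], [0, 0.003, 0, 0], [0, 0, 0, 0]])

```text
time: 16.4
tool_pos: [467.3, -187.5, 101.9]
tcp_rot: [-1.571, -0.0, -2.778]
contact_force: [0.0, -0.6, -3.0]
grip_width: 32.9
```

Emit:
arm_command(deltas=[[0, 0.002, 0, 0], [0, 0.002, 0, 0], [0, 0.002, 0, 0], [0, 0, 0, 0]])

```text
time: 16.8
tool_pos: [467.4, -187.6, 96.1]
tcp_rot: [-1.571, -0.0, -2.778]
contact_force: [0.5, -1.2, -3.2]
grip_width: 32.6
```

Emit:
arm_command(deltas=[[0, 0.001, 0, 0], [0, 0.001, 0, 0], [0, 0, 0, 0]])

```text
time: 17.1
tool_pos: [467.6, -187.6, 94.6]
tcp_rot: [-1.57, 0.0, -2.778]
contact_force: [1.4, 0.0, 0.9]
grip_width: 32.8
```

Emit:
arm_command(deltas=[[0, 0.001, 0, 0], [0, 0.001, 0, 0], [0, 0, 0, 0]])

```text
time: 17.4
tool_pos: [467.6, -187.7, 92.5]
tcp_rot: [-1.57, 0.0, -2.778]
contact_force: [-0.5, -0.4, 3.6]
grip_width: 32.7
```

Emit:
arm_command(deltas=[[0, 0.001, 0, 0], [0, 0.001, 0, 0], [0, 0, 0, 0]])

```text
time: 17.7
tool_pos: [467.5, -187.6, 90.3]
tcp_rot: [-1.57, 0.0, -2.778]
contact_force: [-0.1, -0.7, 2.5]
grip_width: 33.1
```

Emit:
arm_command(deltas=[[0, 0.001, 0, 0], [0, 0, 0, 0]])

```text
time: 17.9
tool_pos: [467.6, -187.7, 89.8]
tcp_rot: [-1.57, 0.0, -2.778]
contact_force: [-1.7, 0.9, 7.8]
grip_width: 33.4
```

Emit:
arm_command(deltas=[[0, 0.001, 0, 0], [0, 0, 0, 0]])

```text
time: 18.1
tool_pos: [467.7, -187.8, 89.7]
tcp_rot: [-1.57, 0.001, -2.778]
contact_force: [-3.1, 0.5, 15.8]
grip_width: 33.3
```

Emit:
arm_command(deltas=[[0, 0.0004, 0, 0], [0, 0, 0, 0]])

```text
time: 18.3
tool_pos: [467.8, -187.9, 89.6]
tcp_rot: [-1.569, 0.001, -2.778]
contact_force: [-4.2, 0.1, 19.6]
grip_width: 33.6
```

Emit:
arm_command(deltas=[[0, 0, 0, 0], [0, 0, 0, 0], [0, 0, 0, 0], [0, 0, 0, 0], [0, 0, 0, 0]], claw=110)

```text
time: 18.8
tool_pos: [467.4, -187.6, 87.6]
tcp_rot: [-1.571, -0.0, -2.778]
contact_force: [-0.8, -0.2, -0.3]
grip_width: 52.3
```

Emit:
arm_command(deltas=[[0, 0, 0, 0], [0, 0, 0, 0], [0, 0, 0, 0], [0, 0, 0, 0], [0, 0, 0, 0]], claw=0)

```text
time: 19.3
tool_pos: [467.4, -187.6, 87.9]
tcp_rot: [-1.571, -0.0, -2.778]
contact_force: [-0.5, -0.5, -0.1]
grip_width: 87.3
```

Emit:
arm_command(deltas=[[0, -0.005, 0, 0], [0, -0.01, 0, 0], [0, -0.02, 0, 0], [0, -0.03, 0, 0], [0, -0.04, 0, 0]])

```text
time: 19.8
tool_pos: [466.6, -187.1, 193.7]
tcp_rot: [-1.573, -0.002, -2.778]
contact_force: [0.3, -0.3, 0.2]
grip_width: 91.6
```

Emit:
arm_command(deltas=[[0, -0.03, 0, 0], [0.01, 0, -0.04, 0], [0.01, 0, -0.045, 0], [0.01, 0, -0.045, 0], [0, 0, -0.045, 0]])

```text
time: 20.3
tool_pos: [375.5, -33.6, 223.7]
tcp_rot: [-1.57, 0.001, -2.78]
contact_force: [1.1, 0.4, 1.1]
grip_width: 92.3
```

Emit:
arm_command(deltas=[[0, 0, -0.045, 0], [0, 0, -0.045, 0], [0, 0, 0, 0]])

```text
time: 20.6
tool_pos: [342.8, 53.3, 223.7]
tcp_rot: [-1.572, 0.001, -2.772]
contact_force: [0.1, -0.7, 0.3]
grip_width: 91.8
```

```bash
python3 avg.py pics/g4.png 285 170 140 185 80
python3 - <<'E'
from fit import *
for n in ["top","scene"]:
    p=vision.capture(n)
    for t in ["tab_face","catch","pack"]:
        for r in vision.find_in(p,t)[:1]: print(n,t,w(p,r["xyz"]),r["confidence"])
E
```

```text
top catch [ 459.81 -161.72   98.88] 0.42
top pack [ 465.27 -179.1   125.08] 0.65
scene catch [ 495.91 -218.78   70.86] 0.7
scene pack [ 471.37 -195.56  117.19] 0.78
```

View pics/g4.png

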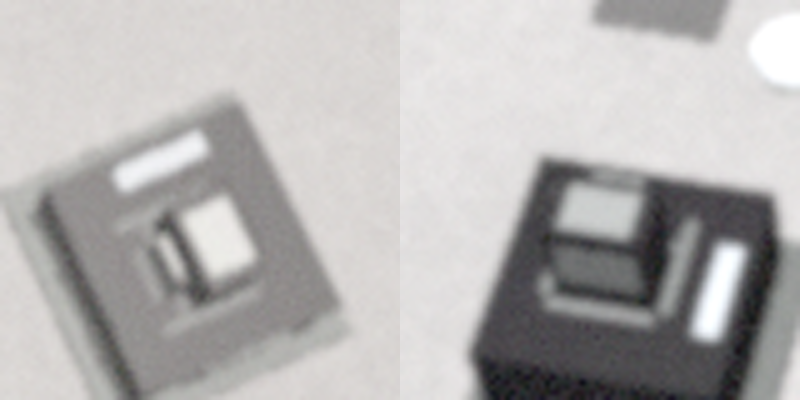

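```bash
python3 -c "
from plant import bot,job
print(bot.get_obs()['time'],bot.get_obs()['contact_force']); print(job.close_job())"
```

```text
21.4 [-0.26042223 -0.1785281   0.44992466]
the job is handed in; nothing more can be done
None
```

I moved the pack from the coin scale to the charger with its tab squeezed the whole way. It is pressed home and looks latched. I handed the job in at 21.4 s with the gripper open and clear of everything.

- **Lift from the scale:** I centred the pinch by feel, with up to about 10 N sideways on the pack while finding its faces. It came free with only about 2.5 N on the wrist, the pack's own weight, so nothing pulled at the latch.
- **Seating in the charger:** Side forces were about 3 N or less on the way in. The contact began to resist at TCP z of about 95 mm and the hard floor came at 89.7 mm, which fits its 5 mm travel. I pressed to about 20 N there, below the 32 N limit, and then let go.
- **Final picture:** The pack stands upright in the charger. The tab's edge is about 25 mm from the pack's middle, where it should be when fully out, so the catch should be under the lip. I did not tug on it to test, because gripping it would press the tab again. I also did not check the tube, loupe and capsule again; nothing I did went near them.
- **Disagreements:**
  - Camera fits put the charger's bay floor 3 to 6 mm lower than I felt it, and I went by touch.
  - The gripper read 33 mm across the pressed pack instead of 35 mm.
  - In the last pictures the network did not report the tab's face, and its two positions for the catch disagreed (off by about 3 to 7 cm), so I judged the tab from the picture.

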